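# Crank the key-test rig onto its cam's hold dwell

### The job

Put the instrument's key on a hold test: push the rig's crank round anticlockwise (seen from above) by its upright handle until the follower has climbed the cam and rests on the cam's flat high dwell, so that the key stays fully pressed when you let go of the crank. Do not crank too far: the follower must not drop off the far end of the dwell and let the key snap out. Leave the other things on the bench where they are.

Things in the scene. Friction and masses are not known exactly. Their poses are not given: they have to be found in the camera images.
- plate (a point): Centre of the top face of the rig's fixed aluminium base plate, 440 (x) x 180 (y) x 12 mm. Along its x axis it carries the upright camshaft, a guide block for the follower bar, and a white instrument 85 x 150 mm, 92 mm above the bench, whose key the follower presses.
- shaft (a point): The camshaft's upright axis, at the height of the crank arm's top face (72 mm above the bench); x points along the follower bar to the key, z up. Steel crank arm on it: 22 mm wide, 105 mm long, round shaft end up to 81 mm. At the start about 0.25 to 2 rad of anticlockwise turning lead to the foot of the cam's rise, with about 2 N at the handle.
- cam_centre (a point): Centre of the steel plate cam under the crank, seen from above, 14 mm thick, 47 mm above the bench; fixed point, does not turn. Radius 42 mm on the base circle, 60 mm on the high dwell. The cam is clamped to the shaft at an angle to the crank that differs every time, so the crank's direction does not tell where the dwell is. At the start the follower is on the base circle.
- guide_top (a point): Top centre of the guide block of the follower bar (sprung against the cam), 68 mm above the bench. Anticlockwise: rise of 17 mm over about 110 degrees, about 4 N at the handle growing to 9 N (let go here, the crank springs back); dwell about 60 degrees wide, about 2 N, the crank stays where left; then a steep drop where the spring throws the crank ahead. Clockwise the drop is hard to climb.
- handle (a point): Point on the axis of the crank's upright handle, 110 mm above the bench. Black round plastic grip, 26 to 32 mm in diameter, from 72 to 147 mm above the bench, 75 mm from the shaft axis; it does not spin on the arm and may point any way at the start. Nothing else within 230 mm of the shaft is taller than 81 mm.
- key_face (a point): Centre of the front face of the black key (24 x 24 mm) when it is out, 47 mm above the bench, 222 mm from the shaft axis along the point's x axis, which is also the direction in which the key goes in. The point is fixed to the rig and does not move with the key.
- key (a joint): How far the black key is pressed in, in m: 0 out, about 0.004 (fully pressed) when the follower is on the cam's high dwell. The follower's rubber tip reaches the key only in the last 4 mm (last quarter) of the rise.
- hex_key: Loose L-shaped hex key, 90 mm, lying on the rig's base plate; not to be disturbed.
- wire_reel: Loose reel of copper wire, 70 mm across, 50 mm tall, standing beside the rig; not to be disturbed.
- screwdriver: Loose screwdriver, 180 mm, lying on the other side of the rig; not to be disturbed.
- parts_tray: Loose grey divided tray, 120 x 90 x 35 mm; not to be disturbed.
- spray_can: Loose white can, 60 mm across, 170 mm tall; not to be disturbed.
- mug: Loose white mug, 80 mm across, 95 mm tall; not to be disturbed.
- mouse: Loose white computer mouse, about 100 x 60 x 34 mm; not to be disturbed.

How it is judged (in metres and radians):
At the end, for the whole second after the job is handed in: With the robot clear, the key stays pressed in by at least 3 mm of its 4 mm and is at rest: the follower sits on the cam's high dwell (value of joint key above 0.003 m and velocity of joint key between -0.005 and 0.005 m/s); the robot touches nothing.
It fails at once if the follower drops off the far end of the dwell and the key snaps out (faster than 0.1 m/s) (velocity of joint key below -0.1 m/s).
It fails at once if a bystander is moved by more than 25 mm (distance of any of hex_key, wire_reel, screwdriver, parts_tray, spray_can, mug, mouse from where it was at the start of the episode above 0.025 m).
It also fails if it takes over 72 s, if anything falls off the work surface, if the arm or the gripper's body presses on something with over 40 N, if the wrist force passes 120 N, or if a joint passes its speed limit or range.

### The arm

A 6-joint arm with a two-finger parallel gripper is mounted at the origin on the work surface. World frame = base frame: x ahead of the robot, y to its left, z up, the work surface at z = 0. Lengths are in mm, angles in degrees, forces in N, time in s.
With the tool pointing down it reaches from about 350 to 850 mm from the base axis. Payload 8.1 kg.
Tool frame: the origin (TCP) lies at the centre of the arm's flange, where the gripper is bolted on; the fingertips stand 173 mm ahead of it and the grasp point (between the pads) lies 155 mm ahead of it; z points along the fingers, y is the line along which they close (so a half turn about z gives the same grasp; the last joint's range is limited). The gripper opens to 85 mm and grips with 20 to 120 N. Pads are 22 mm wide; open, the fingers measure 114 mm over their backs; the gripper's body (76 mm by 85 mm) begins 54 mm behind the grasp point. The pads swing forward as they close: fully open they stand 13 mm farther back than shut.
Start: joints at [67.643, 7.471, 85.268, -0, 87.261, -4.893], TCP at [180.04, 572.357, 404.692] pointing down, gripper open.
Joint ranges: [-169.43, 169.43], [-51.17, 129.36], [1.28, 143.12], [-76.62, 256.62], [0, 156.53], [-152.29, 152.29]. Speed limits (degrees/s): [136.94, 136.94, 159.86, 180, 180, 180].

### API

Orientations are given as [roll, pitch, yaw] about the fixed x, y, z axes, in that order (R = Rz(yaw) Ry(pitch) Rx(roll)).
In Python, from bench import * gives the robot as it stands.
- The arm moves only by the shell command python3 -m jog 'ROWS' [FORCE]. ROWS is text: rows parted by semicolons, each of 7 numbers parted by spaces: the shift along the tool's x, y, z scaled (see below), then the turn, a rotation vector about the tool's x, y, z scaled (see below), then the closure, from -1 (fully open) to 1 (shut). In form: tx ty tz wx wy wz hand; .... A call has 1 to 5 rows; each row shifts and turns the commanded pose from where the row before left it, along the tool's axes as they then stand; what a row does not reach is not made up. The controller multiplies each number of a shift by 0.1 m and each number of a turn by 60 degrees. A row lasts 1/8 s, in which the tool goes at most 62.5 mm and 10.7 degrees, less where a joint would pass 70% of its speed; a pose out of reach is approached as far as the arm can. A call with a number of a shift or a turn outside -1 to 1 is refused whole. A call with a gripper value outside its range is refused whole. The fingers move at their own pace and stop on an object; FORCE is the grip in N (left out, the last holds). Time passes only in rows, so rows that do not move let the fingers close. It gives the time, the measured TCP pose, the force, the opening and the grip force at its end, in the units of the state.
- sense(): the state, without advancing time (a new reading comes with each control period).
- snapshot(name): name is "side" or "top" or "wrist"; returns a dict with "img" (420x560x3 uint8, red, green, blue), "fx", "fy", "cx", "cy" (pixels), "extrinsics" (4x4, takes a point from camera to world coordinates). Camera axes: x right, y down, z forward; pixel columns grow to the right and rows downward; lengths in mm; the calibration is good to about 2 mm. A picture is of the moment at which its call begins. There is no depth.
- hand_in(): hands the job in; it is judged then, once.
The state is a dict: "time": time; "joint_pos": joint angles; "qd": joint speeds; "joint_efforts": joint torques, N m; "tool_pos": TCP position; "tcp_rot": TCP orientation; "ft_force": force on the tool from outside, world axes, zero at the start; "wrist_torque": the same for the moment, N m; "finger_gap": finger opening in mm; "grip_force": force on a finger pad.
Only numpy, scipy, OpenCV 4.12 (cv2) and the standard library are available. Lean on these libraries where they do the work, as an engineer would, in place of code of your own. Each camera call takes 0.05 s, during which the arm holds its last target. There are 200 camera calls.

## Working session

There is one attempt and no reset: what is moved stays moved. The work goes in short steps, Python scripts to look and compute and a shell command to move; the robot and the scene stay as the last step left them, time stands still between calls to the robot, and variables do not carry over. Pictures are saved under pics/ and viewed, at most 10 in all, crops included, and the job is handed in when it is done.

```bash
mkdir -p pics
cat > h.py <<'E'
from bench import *
import cv2, numpy as np
def ray(s,u,v):
    E=np.array(s["extrinsics"]);d=E[:3,:3]@np.array([(u-s["cx"])/s["fx"],(v-s["cy"])/s["fy"],1]);return E[:3,3],d/np.linalg.norm(d)
def atz(s,u,v,z):
    o,d=ray(s,u,v);return o+d*(z-o[2])/d[2]
def proj(s,p):
    E=np.array(s["extrinsics"]);q=E[:3,:3].T@(np.array(p)-E[:3,3]);return q[0]/q[2]*s["fx"]+s["cx"],q[1]/q[2]*s["fy"]+s["cy"]
def tri(a,b):
    (o,d),(p,e)=a,b;t=np.linalg.lstsq(np.stack([d,-e],1),p-o,rcond=None)[0];A=o+d*t[0];B=p+e*t[1];return (A+B)/2,np.linalg.norm(A-B)
E
python3 - <<'E'
from h import *
import pickle
S={}
for n in("top","side","wrist"):
    s=snapshot(n);S[n]=s;cv2.imwrite(f"pics/{n}0.png",s["img"][:,:,::-1])
    print(n,s["fx"],np.round(s["extrinsics"],2).tolist())
pickle.dump(S,open("S.pkl","wb"));print(sense())
E
```

```text
top 387.9965336719393 [[0.01, -1.0, 0.04, 523.83], [-1.0, -0.01, 0.0, -0.89], [-0.0, -0.04, -1.0, 1087.73], [0.0, 0.0, 0.0, 1.0]]
side 385.45086253044684 [[0.93, -0.2, 0.3, 204.65], [-0.36, -0.48, 0.8, -937.35], [-0.02, -0.85, -0.52, 700.63], [0.0, 0.0, 0.0, 1.0]]
wrist 337.35065426570793 [[0.3, 0.9, 0.31, 99.8], [0.95, -0.28, -0.1, 596.98], [-0.0, 0.33, -0.95, 372.85], [0.0, 0.0, 0.0, 1.0]]
{'time': 0.15, 'joint_pos': array([ 6.76433501e+01,  7.50447700e+00,  8.53151872e+01, -3.02096765e-03,
        8.72616607e+01, -4.89495784e+00]), 'qd': array([-0.0895519 , -0.15716713, -0.22416285,  0.02235625,  0.04251336,
        0.10247514]), 'joint_efforts': array([ 2.77167874e-04, -5.70071626e+01, -5.01151407e+01, -1.34225879e-04,
        1.00232178e-02, -4.78546568e-06]), 'tool_pos': array([179.98026903, 572.1833367 , 403.89014006]), 'tcp_rot': array([-1.79918714e+02, -3.93308944e-03,  1.62538452e+02]), 'ft_force': array([-0.08530725,  0.01077237, -0.46731996]), 'wrist_torque': array([-0.00553051, -0.0303595 , -0.05918464]), 'grip_force': 0.0, 'finger_gap': 85.61458806839755}
```

View pics/top0.png

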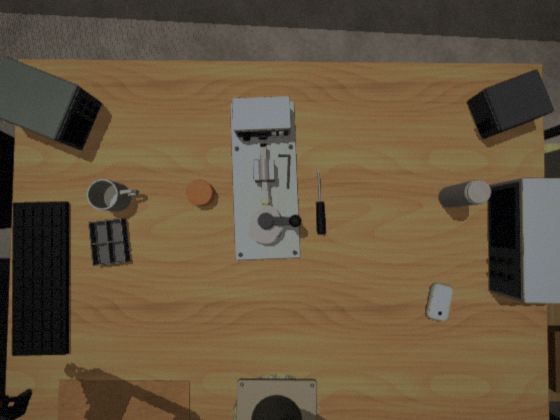

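View pics/side0.png

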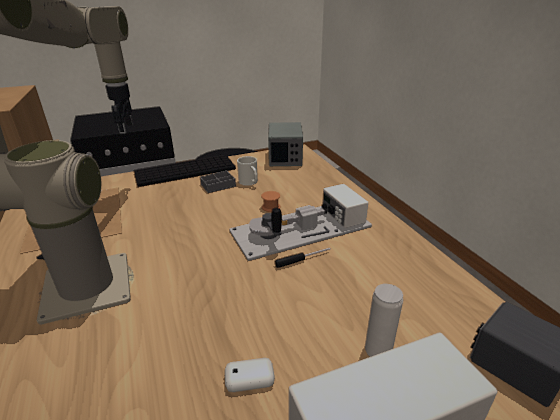

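Run:
```python
import pickle,cv2,numpy as np
S=pickle.load(open("S.pkl","rb"))
a=cv2.resize(S["top"]["img"][90:270,225:345],None,fx=3.3,fy=3.3,interpolation=2)
b=cv2.resize(S["side"]["img"][175:275,225:325],None,fx=4,fy=4,interpolation=2)
c=np.zeros((600,800,3),np.uint8);c[:594,:396]=a;c[:400,400:]=b
c=np.clip(c*1.5,0,255).astype(np.uint8)
cv2.imwrite("pics/crop0.png",c[:,:,::-1])
```

```text
(no output)
```

View pics/crop0.png

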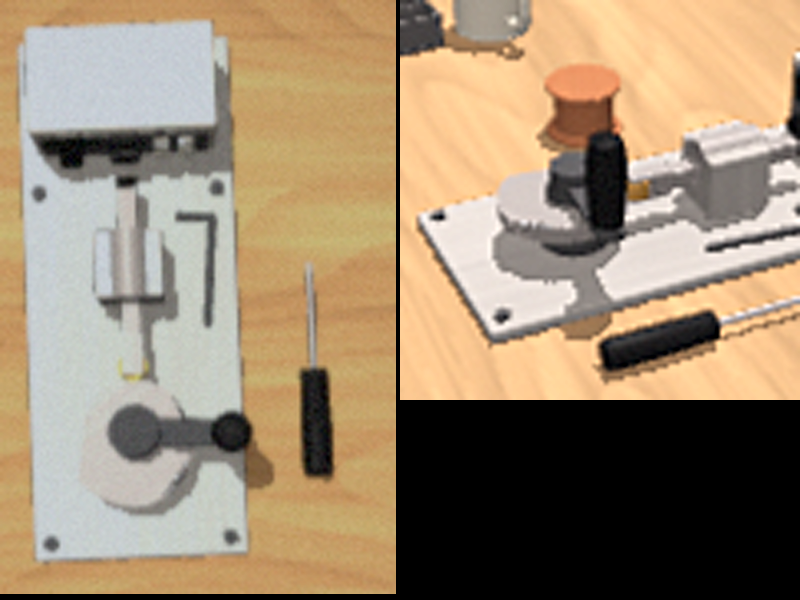

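Run:
```python
from h import *
import pickle
S=pickle.load(open("S.pkl","rb"));t,s=S["top"],S["side"]
T=lambda u,v:(225+u/3.3,90+v/3.3)
D=lambda u,v:(225+(u-400)/4,175+v/4)
print("handle top",tri(ray(t,*T(231,431)),ray(s,*D(606,140))))
print("shaft tri",tri(ray(t,*T(134,431)),ray(s,*D(570,165))))
print("shaft@81",atz(t,*T(134,431),81),"handle@147",atz(t,*T(231,431),147))
c=[atz(t,*T(*q),12) for q in((35,558),(246,550),(228,38),(20,45))]
print(np.round(c),[np.linalg.norm(c[i]-c[i-1]) for i in range(4)])
# bolt-based axis
sh=atz(t,*T(134,431),81)
# cam rectified polar at z=47
img=t["img"]
ang=np.arange(0,360,1);R=np.arange(30,75,.5)
U=np.array([[proj(t,(sh[0]+r*np.cos(np.radians(a)),sh[1]+r*np.sin(np.radians(a)),47)) for a in ang] for r in R],np.float32)
p=cv2.remap(img,U[...,0],U[...,1],1)
# rectified top view at z=47, 160mm square, x up, y left
g=np.arange(-100,100,.4)
M=np.array([[proj(t,(sh[0]-i,sh[1]-j,47)) for j in g] for i in g],np.float32)
r=cv2.remap(img,M[...,0],M[...,1],2);r=np.clip(r*1.6,0,255).astype(np.uint8)
for rad in(42,60):cv2.circle(r,(250,250),int(rad/.4),(255,0,0),1)
cv2.imwrite("pics/rect.png",r[:,:,::-1])
```

```text
handle top (array([542.28307344, -41.1801671 , 142.63749574]), np.float64(4.047328429226902))
shaft tri (array([541.49210297,  32.96045014,  80.51183275]), np.float64(1.4473796563584442))
shaft@81 [540.79962409  33.1795989   81.        ] handle@147 [540.30179564 -40.31148552 147.        ]
[[435. 117.  12.]
 [443. -59.  12.]
 [877. -41.  12.]
 [869. 136.  12.]] [np.float64(434.67825196304256), np.float64(176.7019262949244), np.float64(434.00827878448194), np.float64(176.96642797947473)]
```

View pics/rect.png

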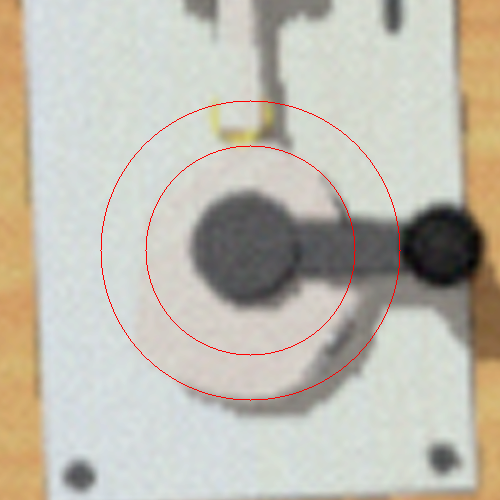

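```bash
R="-0.341 -0.271 0 0 0 0 -1"; python3 -m jog '-0.341 -0.271 0 0 0 0 -1;-0.341 -0.271 0 0 0 0 -1;-0.341 -0.271 0 0 0 0 -1;-0.341 -0.271 0 0 0 0 -1;-0.341 -0.271 0 0 0 0 -1'
python3 -m jog '-0.341 -0.271 0 0 0 0 -1;-0.341 -0.271 0 0 0 0 -1;-0.341 -0.271 0 0 0 0 -1;-0.341 -0.271 0 0 0 0 -1;-0.341 -0.271 0 0 0 0 -1'
python3 -m jog '-0.341 -0.271 0 0 0 0 -1;-0.341 -0.271 0 0 0 0 -1;-0.341 -0.271 0 0 0 0 -1;-0.341 -0.271 0 0 0 0 -1;-0.341 -0.271 0 0 0 0 -1'
python3 -m jog '0 0 0 0 0 0.173 -1;0 0 0 0 0 0.173 -1;0 0 0 0 0 0.173 -1;0 0 0 0 0 0.173 -1;0 0 0 0 0 0.173 -1'
python3 -m jog '0 0 0 0 0 0.173 -1;0 0 0 0 0 0.173 -1;0 0 0 0 0 0.173 -1;0 0 0 0 0 0.173 -1;0 0 0 0 0 0.173 -1'
python3 -m jog '0 0 0 0 0 0.173 -1;0 0 0 0 0 0.173 -1;0 0 0 0 0 0.173 -1;0 0 0 0 0 0.173 -1;0 0 0 0 0 0.173 -1'
python3 -m jog '0 0 0 0 0 0.173 -1;0 0 0 0 0 0.173 -1;0 0 0 0 0 0.173 -1;0 0 0 0 0 0.173 -1;0 0 0 0 0 0.173 -1'
python3 -m jog '0 0 0 0 0 0.173 -1;0 0 0 0 0 0 -1'
python3 - <<'E'
from h import *
import pickle
s=snapshot("wrist");pickle.dump(s,open("w1.pkl","wb"));cv2.imwrite("pics/w1.png",np.clip(s["img"]*1.4,0,255).astype(np.uint8)[:,:,::-1]);x=sense();print(x["joint_pos"],x["tool_pos"],x["tcp_rot"],proj(s,(541,33,81)),proj(s,(541,-41,147)))
E
```

```text
time: 0.78
tool_pos: [302.5, 390.6, 404.4]
tcp_rot: [-180.0, -0.0, 162.5]
ft_force: [0.8, 0.1, -0.1]
finger_gap: 85.6
grip_force: 0.0
time: 1.4
tool_pos: [424.5, 210.2, 404.5]
tcp_rot: [-180.0, -0.0, 162.5]
ft_force: [0.2, 0.5, -0.3]
finger_gap: 85.6
grip_force: 0.0
time: 2.02
tool_pos: [546.5, 29.8, 404.4]
tcp_rot: [180.0, -0.0, 162.5]
ft_force: [1.3, -0.3, 0.8]
finger_gap: 85.6
grip_force: 0.0
time: 2.65
tool_pos: [545.9, 31.1, 404.3]
tcp_rot: [-180.0, -0.0, 110.3]
ft_force: [-0.5, -0.1, -0.4]
finger_gap: 85.9
grip_force: 0.0
time: 3.28
tool_pos: [545.9, 31.1, 404.3]
tcp_rot: [-180.0, 0.0, 58.4]
ft_force: [-0.1, -0.3, -0.4]
finger_gap: 85.4
grip_force: 0.0
time: 3.9
tool_pos: [545.9, 31.1, 404.3]
tcp_rot: [-180.0, 0.0, 6.5]
ft_force: [-0.5, -0.4, 0.6]
finger_gap: 85.5
grip_force: 0.0
time: 4.53
tool_pos: [545.9, 31.1, 404.3]
tcp_rot: [180.0, 0.0, -45.4]
ft_force: [-0.1, -0.1, -0.3]
finger_gap: 85.5
grip_force: 0.0
time: 4.78
tool_pos: [545.9, 31.1, 404.3]
tcp_rot: [180.0, 0.0, -55.4]
ft_force: [-0.1, 0.5, -0.3]
finger_gap: 85.5
grip_force: 0.0
[-2.11581581e+00 -7.44167505e-01  9.38345033e+01 -9.33440466e-04
  8.69353426e+01  1.43095889e+02] [545.91379371  31.06316689 404.4244597 ] [ 1.79978907e+02  1.46739714e-02 -5.52116570e+01] (np.float64(280.83336664160356), np.float64(195.32659618294417)) (np.float64(345.52437769899313), np.float64(136.08616239987654))
```

View pics/w1.png

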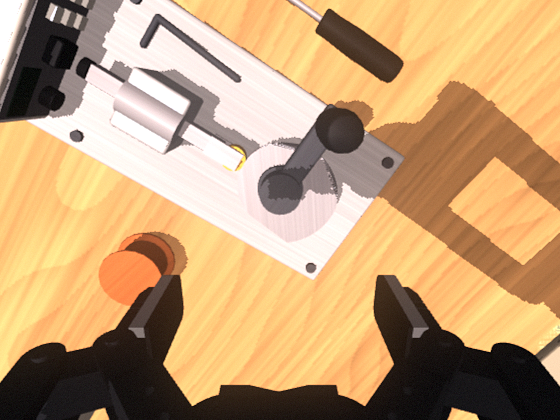

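Run:
```python
from h import *
import pickle
t=pickle.load(open("S.pkl","rb"))["top"];w=pickle.load(open("w1.pkl","rb"))
T=lambda u,v:(225+u/3.3,90+v/3.3)
print(tri(ray(t,*T(231,431)),ray(w,341,129)),tri(ray(t,*T(134,431)),ray(w,283,187)))
print(atz(w,341,129,147),atz(w,283,187,81))
c=[atz(w,*q,12) for q in((403,157),(313,279),(387,162),(311,267),(77,136))];print(np.round(c))
sh=atz(w,283,187,81)
g=np.arange(-90,90,.3);img=w["img"]
M=np.array([[proj(w,(sh[0]-i,sh[1]-j,47)) for j in g] for i in g],np.float32)
r=cv2.remap(img,M[...,0],M[...,1],2);r=cv2.LUT(r,np.array([min(255,int((i/255)**1.5*330)) for i in range(256)],np.uint8))
for rad in(42,60):cv2.circle(r,(300,300),int(rad/.3),(255,0,0),1)
b=cv2.resize(img[110:260,215:365],(600,600),interpolation=2)
cv2.imwrite("pics/rect2.png",r[:,:,::-1]);
```

```text
(array([540.68701182, -42.46613739, 119.56558262]), np.float64(2.01722915757063)) (array([540.11798096,  32.97261177,  52.16348832]), np.float64(3.321943565043276))
[546.29862595 -42.91201051 147.        ] [543.85448529  25.48843494  81.        ]
[[445. -60.  12.]
 [435. 115.  12.]
 [456. -46.  12.]
 [447. 103.  12.]
 [743. 118.  12.]]
```

View pics/rect2.png

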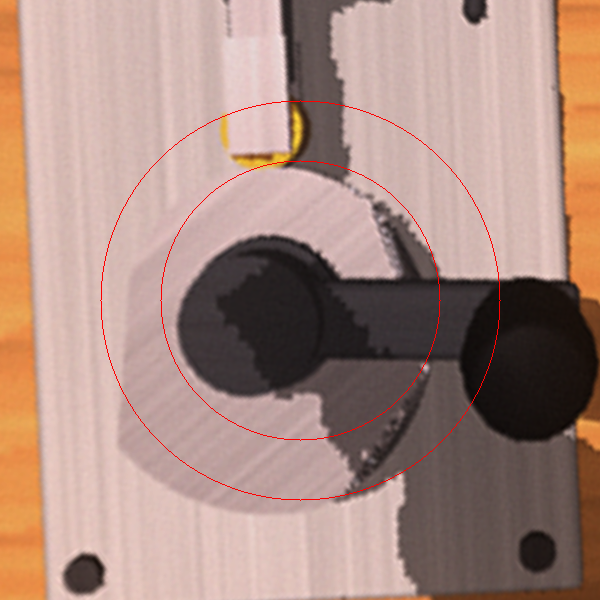

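```bash
python3 -m jog '0.282 0.226 0 0 0 0 -1;0.282 0.226 0 0 0 0 -1;0 0 0.34 0 0 0 -1;0 0 0 0 0 0 -1'
python3 - <<'E'
from h import *
s=snapshot("wrist");cv2.imwrite("pics/w2.png",s["img"][:,:,::-1]);print(proj(s,(541,-41,147)),sense()["tool_pos"])
E
```

```text
time: 5.32
tool_pos: [539.6, -41.2, 367.7]
tcp_rot: [179.8, 0.2, -55.3]
ft_force: [-0.9, -0.3, 1.5]
finger_gap: 85.2
grip_force: 0.0
(np.float64(274.1213620800323), np.float64(234.88516847937598)) [540.19649259 -40.934204   369.60310537]
```

View pics/w2.png

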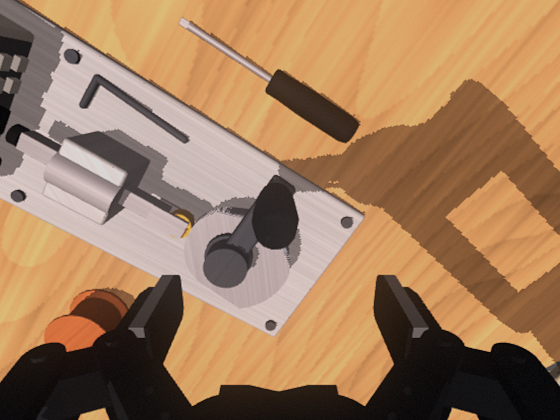

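```bash
python3 -m jog '0 0 0.34 0 0 0 -1;0 0 0.34 0 0 0 -1;0 0 0.32 0 0 0 -1;0 0 0 0 0 0 0.15' 20
python3 -m jog '0 0 0 0 0 0 0.15;0 0 0 0 0 0 0.15;0 0 0 0 0 0 0.15;0 0 0 0 0 0 0.15'
```

```text
time: 5.88
tool_pos: [540.0, -40.3, 269.3]
tcp_rot: [179.8, 0.2, -55.3]
ft_force: [-0.9, 0.5, -0.0]
finger_gap: 70.1
grip_force: 0.0
time: 6.38
tool_pos: [540.9, -41.0, 271.4]
tcp_rot: [-180.0, -0.0, -55.4]
ft_force: [-0.1, -0.0, -1.0]
finger_gap: 36.1
grip_force: 0.0
```

```bash
python3 -m jog '0.0646 -0.1136 0 0 0 0 0.15;0.0438 -0.1231 0 0 0 0 0.15;0.0218 -0.1289 0 0 0 0 0.15;-0.001 -0.1307 0 0 0 -0.1667 0.15'
python3 -m jog '-0.001 -0.1307 0 0 0 -0.1667 0.15;-0.001 -0.1307 0 0 0 -0.1667 0.15;-0.001 -0.1307 0 0 0 -0.1667 0.15'
```

```text
time: 6.88
tool_pos: [589.4, -24.2, 270.5]
tcp_rot: [179.9, -0.0, -45.3]
ft_force: [-2.1, -2.6, 0.4]
finger_gap: 36.5
grip_force: 1.8
time: 7.25
tool_pos: [611.7, 7.3, 270.6]
tcp_rot: [179.9, -0.0, -15.2]
ft_force: [-1.9, -6.9, -0.2]
finger_gap: 36.3
grip_force: 3.5
```

```bash
python3 -m jog '-0.001 -0.1307 0 0 0 -0.1667 0.15;-0.001 -0.1307 0 0 0 -0.1667 0.15;-0.001 -0.1307 0 0 0 -0.1667 0.15;-0.001 -0.1307 0 0 0 -0.1667 0.15'
python3 -m jog '-0.001 -0.1307 0 0 0 -0.1667 0.15;-0.001 -0.1307 0 0 0 -0.1667 0.15;-0.001 -0.1307 0 0 0 -0.1667 0.15;-0.001 -0.1307 0 0 0 -0.1667 0.15'
```

```text
time: 7.75
tool_pos: [612.0, 58.6, 270.7]
tcp_rot: [179.8, -0.0, 24.8]
ft_force: [2.8, -8.1, -1.6]
finger_gap: 36.0
grip_force: 4.2
time: 8.25
tool_pos: [579.2, 98.0, 270.7]
tcp_rot: [179.8, 0.0, 64.9]
ft_force: [7.2, -8.8, -5.0]
finger_gap: 36.3
grip_force: 4.9
```

```bash
python3 -m jog '-0.001 -0.1307 0 0 0 -0.1667 0.15;-0.001 -0.1307 0 0 0 -0.1667 0.15;0 0 0 0 0 0 0.15'
python3 -m jog '0 -0.0654 0 0 0 -0.0833 0.15;0 -0.0654 0 0 0 -0.0833 0.15;0 0 0 0 0 0 0.15'
```

```text
time: 8.62
tool_pos: [553.8, 107.9, 270.8]
tcp_rot: [180.0, -0.0, 84.6]
ft_force: [-0.5, -0.2, -0.8]
finger_gap: 36.3
grip_force: 0.0
time: 9.0
tool_pos: [541.1, 108.6, 271.0]
tcp_rot: [180.0, -0.0, 94.4]
ft_force: [0.8, 0.5, -0.2]
finger_gap: 36.4
grip_force: 0.3
```

Run:
```python
from h import *
w=snapshot("wrist");t=snapshot("top");s=snapshot("side")
sh=(541,32)
g=np.arange(-75,200,.7)
M=np.array([[proj(t,(sh[0]-i,sh[1]-j,47)) for j in np.arange(-110,110,.5)] for i in np.arange(-220,80,.5)],np.float32)
r=cv2.remap(t["img"],M[...,0],M[...,1],2)
c=np.zeros((600,800,3),np.uint8);c[:,:440]=r;c[:360,440:]=cv2.resize(s["img"][180:270,230:320],(360,360),interpolation=2)
c[360:,440:760]=cv2.resize(w["img"],(320,240))
cv2.imwrite("pics/d.png",np.clip(c*1.4,0,255).astype(np.uint8)[:,:,::-1])
```

```text
(no output)
```

View pics/d.png

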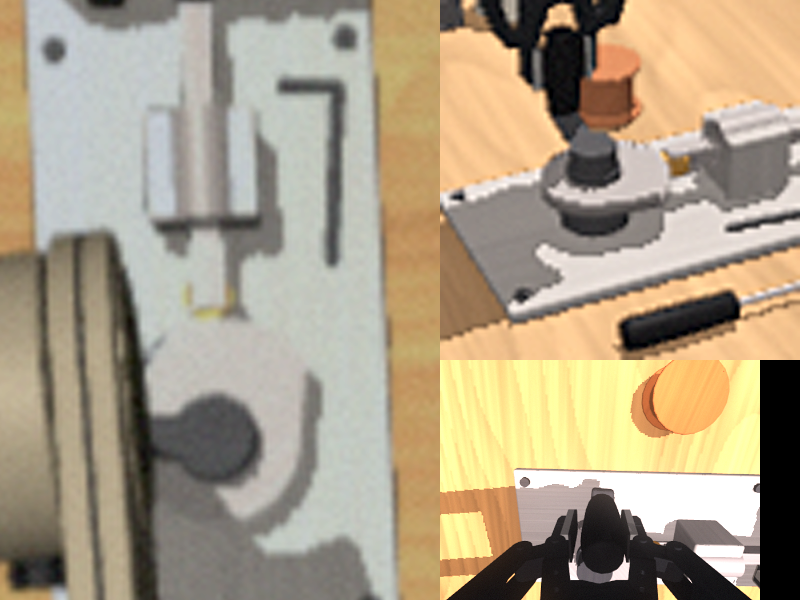

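```bash
python3 -m jog '0 -0.0654 0 0 0 -0.0833 0.15;0 -0.0654 0 0 0 -0.0833 0.15;0 -0.0654 0 0 0 -0.0833 0.15;0 0 0 0 0 0 0.15'
python3 - <<'E'
from h import *
t=snapshot("top");sh=(541,32)
M=np.array([[proj(t,(sh[0]-i,sh[1]-j,47)) for j in np.arange(-110,110,.5)] for i in np.arange(-220,80,.5)],np.float32)
r=cv2.remap(t["img"],M[...,0],M[...,1],2)
cv2.imwrite("pics/e.png",np.clip(r*1.4,0,255).astype(np.uint8)[:,:,::-1])
E
```

```text
time: 9.65
tool_pos: [521.5, 105.3, 270.9]
tcp_rot: [180.0, -0.0, 109.4]
ft_force: [0.5, 0.4, 0.1]
finger_gap: 36.0
grip_force: 0.4
```

View pics/e.png

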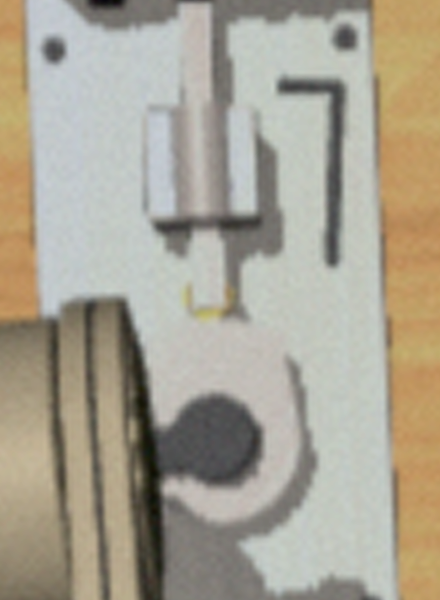

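```bash
python3 -m jog '0 0 0 0 0 0 -0.5;0 0 0 0 0 0 -0.5;0 0 -0.2 0 0 0 -0.5;0 0 -0.4 0 0 0 -0.5;0 0 -0.5 0 0 0 -0.5'
python3 -m jog '0 0 -0.3 0 0 0 -0.5;0.6 0 0 0 0 0 -0.5;0.6 0 0 0 0 0 -0.5;0.6 0 0 0 0 0 -0.5;0 0 0 0 0 0 -0.5'
python3 - <<'E'
from h import *
t=snapshot("top");s=snapshot("side");sh=(541,32)
M=np.array([[proj(t,(sh[0]-i,sh[1]-j,47)) for j in np.arange(-110,110,.5)] for i in np.arange(-220,80,.5)],np.float32)
r=cv2.remap(t["img"],M[...,0],M[...,1],2)
c=np.zeros((600,800,3),np.uint8);c[:,:440]=r;c[:360,440:]=cv2.resize(s["img"][180:270,230:320],(360,360),interpolation=2)
cv2.imwrite("pics/f.png",np.clip(c*1.4,0,255).astype(np.uint8)[:,:,::-1])
E
```

```text
time: 10.32
tool_pos: [520.9, 105.0, 380.5]
tcp_rot: [-179.8, -0.0, 109.5]
ft_force: [1.2, -0.2, 0.2]
finger_gap: 63.9
grip_force: 0.0
time: 10.95
tool_pos: [459.4, 278.1, 410.6]
tcp_rot: [-180.0, -0.1, 109.8]
ft_force: [0.0, -0.9, -0.1]
finger_gap: 64.3
grip_force: 0.0
```

View pics/f.png

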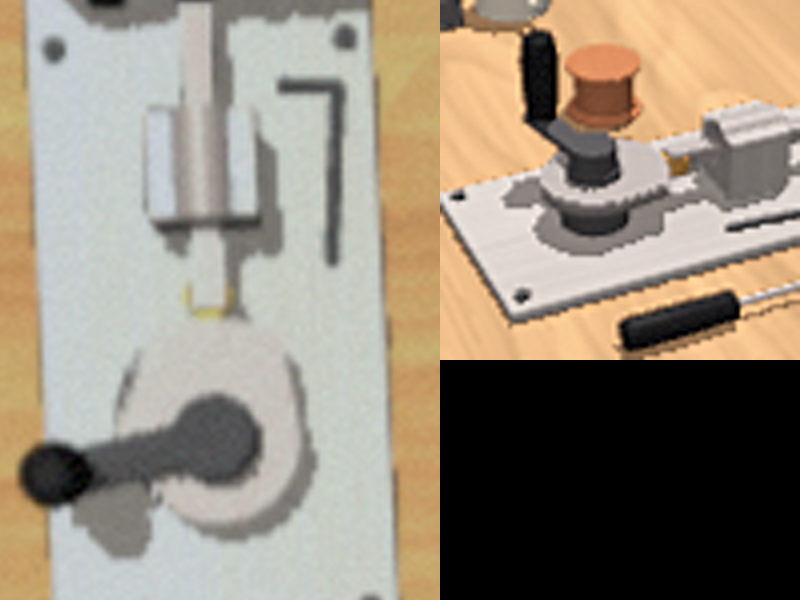

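The crank stayed where I left it, at about (55,473) in the crop. The follower at (210,315) rests on the 60 mm dwell, with the dwell's end corner well past it at (285,350). The arm is clear.

```bash
python3 -c "from bench import *;print(hand_in())"
```

```text
the job is handed in; nothing more can be done
None
```

The job is handed in: I turned the crank about 185–190° anticlockwise, it stayed put when released with the follower on the cam's high dwell (about 20° in by the last picture), the arm is clear, and no bystander was touched; no verdict was returned, and I judged the key pressed from the follower's position, not from a direct reading.

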